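# Top up the tape deck's spring-loaded cartridge magazine

## Task

Load the blue cartridge from the desk rack on top of the pile in the tape deck's spring-loaded magazine. First lay it flat on the green mat, label up, and let go of it, so that you can take it flat; then set it in the magazine's mouth, label up, with its metal tape-door end towards the deck, and push the pile down until both orange catches have snapped shut over the blue cartridge. Leave the other cartridges and everything else on the table where they are.

Things in the scene. Friction and masses are not known exactly. Their poses are not given: they have to be found in the camera images.
- blue_cartridge: cartridge to load: flat blue box, yellow label and window on its top face. 62 mm wide (own x), 108 long (own y), 22 thick (own z), about 0.09 kg. Origin: centre of its underside; +z out of the label, +y to the bright metal tape-door end. At the start it stands in a rack slot on its -x long edge (6 mm above the table), label facing the robot, upper edge 68 mm above the table
- door_end (a point): centre of the blue cartridge's metal tape-door end face (54 mm from its centre along its +y, 11 mm above its underside)
- loader: fixed grey tape deck with its cartridge magazine; z up, yaw varies. Origin on the table under the magazine's centre. The magazine is open above; cartridges lie flat in it, length along this y, width along this x. The deck is a box from y = +100 to +330 mm, x = -130 to +130 mm, 172 mm high. Machine sizes in the entries below are in this frame
- magazine_mouth (a point): point on the magazine's centre line at the height of the catch undersides, 130 mm above the table: the top face of a held-down pile lies here
- cheek (a point): top middle of one of the four sheet cheeks that guide cartridges at the magazine's corners: |y| 30 to 60 mm, inner faces at x = +-33 mm, flaring out above 139 mm height to x = +-43 mm at 157 mm. Between the cheeks both long sides are open (60 mm), so fingers holding a cartridge by its long edges pass down outside it. Beside the catches, end guides at y = +-56 mm flare out likewise up to 162 mm height
- platform (a joint): how far the magazine's sprung platform has sunk (m): 0 when empty (its top 126 mm above the table), about 0.040 under two cartridges, 0.062 under three, at most 0.088. The springs push up with 5 N at 0 and 100 N/m more as it sinks
- catch_free (a joint): orange spring catch at the magazine's end away from the deck (m): 0 shut, 0.010 pushed fully back outward. 34 mm wide along x; nose at y = -49 mm, flat below at 130 mm height, top sloping up and outward from 5 mm above its underside to 20 mm above it at y = -60 mm
- catch_deck (a joint): the like catch at the deck end, nose at y = +49 mm. A cartridge set in the mouth rests on both slopes, underside about 12 mm above the catch undersides. Pushed straight down near its middle (up to about 15 N) it drives the catches back and sinks with the pile; once its top face is 2 mm or more below 130 mm height they snap shut over it. Let go, the pile rises back against them
- pile_upper: grey cartridge of the same size, the top one of the pile of two already in the magazine; held down by the catches at the start. Origin at the centre of its underside
- pile_lower: grey cartridge below it, lying on the platform
- rack: low fixed wooden desk rack, 200 mm (own x) by 84 mm, with three slots 64 mm apart along x; origin under its centre. Slot floors 6 mm high, steel fins beside each cartridge up to 24 mm height
- rack_grey_a: grey cartridge standing in the rack, same size; leave it there
- rack_grey_b: grey cartridge standing in the rack, same size; leave it there
- mat: green work mat fixed on the table, 170 mm (own x) by 160 mm, 2 mm thick, between rack and deck; origin at the centre of its underside
- pencil_mug: white mug, 76 mm across, 95 mm high, at the back of the table near the deck; leave it alone
- cleaner_bottle: amber bottle, 56 mm across, 140 mm high, behind the rack; leave it alone
- brush: cleaning brush, 190 mm long, lying at the back of the table; leave it alone
- tape_roll: roll of brown tape, 104 mm across, 25 mm high, lying to the right of the rack as the robot sees it; leave it alone
Mind the look-alikes: they are no part of the job. There is more than one size of the mat; the job needs the larger. There is more than one size of the blue_cartridge; the job needs the larger.

How it is judged:
By the outcome, as a careful person would: the job done as asked, in the order asked, and still so for the second after the job is handed in, with the robot touching nothing.
It also fails if it takes over 58 s, if anything falls off the work surface, if the arm or the gripper's body presses on something with over 40 N, if the wrist force passes 120 N, or if a joint passes its speed limit or range.

## Robot

A 7-joint arm with a two-finger parallel gripper is mounted at the origin on the work surface. World frame = base frame: x ahead of the robot, y to its left, z up, the work surface at z = 0. Lengths are in m, angles in rad, forces in N, time in s.
With the tool pointing down it reaches from about 0.35 to 0.9 m from the base axis. Payload 8.1 kg.
Tool frame: the origin (TCP) lies on the centre line of the jaws, within the pads' length; the fingertips stand 25 mm ahead of it and the grasp point (between the pads) lies 6 mm ahead of it; x points along the fingers, z is the direction in which the jaws open and shut, and the axes are right-handed (so a half turn about x gives the same grasp; the last joint's range is limited). The gripper opens to 85 mm and grips with 20 to 120 N. Pads are 22 mm wide; open, the fingers measure 114 mm over their backs; the gripper's body (76 mm by 85 mm) begins 54 mm behind the grasp point. The pads swing forward as they close: fully open they stand 13 mm farther back than shut.
Start: joints at [1.024, 0.434, 0.025, 1.573, -0.012, 1.134, -0.075], TCP at [0.268, -0.564, 0.256] pointing down, gripper open.
Joint ranges: [-2.62, 2.62], [-0.44, 2.09], [-1.27, 1.32], [0.08, 2.57], [-1.32, 4.46], [0.12, 2], [-2.74, 2.74]. Speed limits (rad/s): [2.22, 2.22, 3.01, 3.01, 3.14, 3.14, 3.14].

## Interface

Orientations are given as a 3x3 rotation matrix whose columns are the frame's x, y, z axes.
In Python, from rig import sensors, grab_frame, calibration, hand_in gives the robot as it stands.
- The arm moves only by the shell command python3 -m crank 'ROWS' [FORCE]. ROWS is JSON, one flat list of numbers, 5 for each row, row after row: the shift along the tool's x, y, z in m, then the turn about the tool's x in degrees, then the gripper command: -1 is fully open, 1 is shut, values between are in proportion. A call has 1 to 5 rows; each row is the pose to reach, as a shift and turn from the pose commanded when the call began, along the tool's axes at that moment; what a row does not reach only later rows make up. A row lasts 1/10 s, in which the tool goes at most 50 mm and 8.59 degrees, less where a joint would pass 70% of its speed; a pose out of reach is approached as far as the arm can. A call with a gripper value outside its range is refused whole. The fingers move at their own pace and stop on an object; FORCE is the grip in N (left out, the last holds). Time passes only in rows, so rows that repeat a pose let the fingers close. It gives the time, the measured TCP pose, the force and the opening at its end, in the units of the state.
- sensors.get_obs(): the state, without advancing time (a new reading comes with each control period).
- grab_frame(name): name is "scene" or "top" or "wrist"; returns (picture, depth): 480x640x3 uint8, red, green, blue; 480x640 float32, m along the optical axis (not along the pixel's ray), 0 where there is no reading.
- calibration(name): a dict with "fx", "fy", "cx", "cy" (pixels), "R" (3x3) and "t" (3): a world point X has camera coordinates R X + t. Camera axes: x right, y down, z forward; pixel columns grow to the right and rows downward; lengths in m; the calibration is good to about 2 mm. The wrist camera is an equidistant fisheye: a pixel r from the principal point sees the ray r / f radians off the axis. A picture is of the moment at which its call begins: read the wrist's pose just before it. calibration takes no time and is no camera call; for the wrist camera it gives the pose at the moment of the call.
- hand_in(): hands the job in, once; it reports no verdict.
The state is a dict: "time_s": time; "joint_pos": joint angles; "joint_velocities": joint speeds; "tau": joint torques, N m; "tcp_pos": TCP position; "eef_rot": TCP orientation; "contact_force": force on the tool from outside, world axes, zero at the start; "moment": the same for the moment, N m; "grip_width": finger opening in m.
Only numpy, scipy, OpenCV 4.12 (cv2) and the standard library are available. Lean on these libraries where they do the work, as an engineer would, in place of code of your own. Each camera call takes 0.05 s, during which the arm holds its last target. There are 200 camera calls.

## Working session

There is one attempt and no reset: what is moved stays moved. The work goes in short steps, Python scripts to look and compute and a shell command to move; the robot and the scene stay as the last step left them, time stands still between calls to the robot, and variables do not carry over. Pictures are saved under pics/ and viewed, about 8 in all and at most 12, crops included, and the job is handed in when it is done.

```bash
ls; mkdir -p pics
python3 - <<'E'
from rig import sensors, grab_frame, calibration
import cv2,numpy as np
o=sensors.get_obs();print({k:np.round(v,3).tolist() for k,v in o.items()})
for n in("scene","top"):
    p,d=grab_frame(n);np.savez(f"{n}0.npz",p=p,d=d,**calibration(n));cv2.imwrite(f"pics/{n}0.png",p[:,:,::-1]);c=calibration(n);print(n,c['fx'],np.round(-np.array(c['R']).T@c['t'],3))
E
```

```text
pics
{'time_s': 0.0, 'joint_pos': [1.024, 0.435, 0.025, 1.574, -0.012, 1.134, -0.075], 'joint_velocities': [-0.001, 0.001, -0.001, 0.0, -0.0, 0.001, 0.001], 'tau': [-0.0, -67.047, 1.025, -31.621, 0.016, 0.012, 0.0], 'tcp_pos': [0.268, -0.564, 0.256], 'eef_rot': [[-0.001, 0.903, 0.429], [0.001, 0.429, -0.903], [-1.0, -0.0, -0.002]], 'contact_force': [0.935, 1.085, -0.071], 'moment': [0.004, 0.026, 0.054], 'grip_width': 0.086}
scene 563.2095961591797 [1.018 0.304 0.96 ]
top 550.5675497060845 [ 0.338 -0.115  1.377]
```

View pics/top0.png

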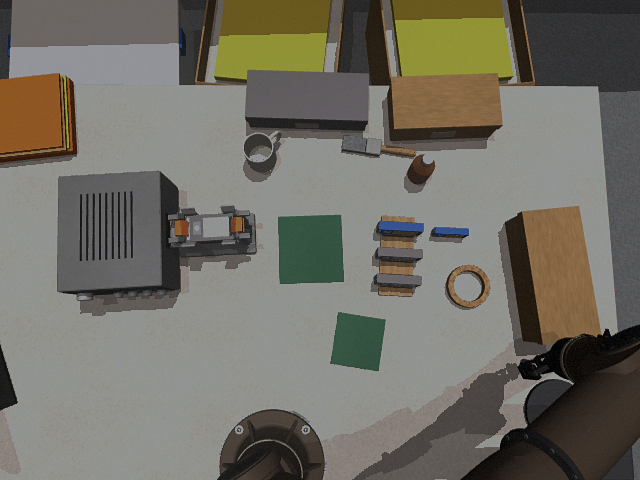

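View pics/scene0.png

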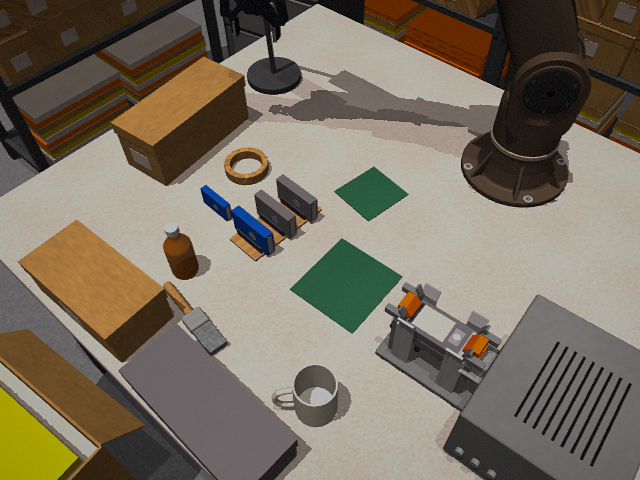

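The top view has the robot's base at the bottom. The blue cartridge stands in the rack's far slot (400,228), the large mat is at (311,249), and the magazine at (210,228) has the deck on its left. In the scene view, the blue cartridge is at (253,230) and the orange catches are at (410,303) and (477,346).

```bash
cat > h.py <<'E'
import numpy as np,cv2
from rig import sensors, grab_frame, calibration
def cloud(n,p=None,d=None,c=None):
    if p is None: c=calibration(n);p,d=grab_frame(n)
    v,u=np.mgrid[:480,:640]
    X=np.stack([(u-c['cx'])/c['fx']*d,(v-c['cy'])/c['fy']*d,d],-1)
    W=(X-c['t'])@c['R']; W[d==0]=np.nan
    return p,W
def hsv(p): return cv2.cvtColor(p,cv2.COLOR_RGB2HSV)
def rect(P): return cv2.minAreaRect(P[:,:2].astype(np.float32)*1000)
def pix(c,X): q=c['R']@np.asarray(X)+c['t'];return q[:2]/q[2]*[c['fx'],c['fy']]+[c['cx'],c['cy']]
E
python3 - <<'E'
from h import *
for n in("top","scene"):
    z=np.load(n+"0.npz");p,W=cloud(n,z['p'],z['d'],z);H=hsv(p);z_=W[...,2];h=H[...,0]
    X,Y=W[...,0],W[...,1]
    on=np.isfinite(z_)&(X<1)&(X>.2)
    blue=on&(h>105)&(h<128)&(H[...,1]>130)
    k,l,s,_=cv2.connectedComponentsWithStats(blue.astype(np.uint8))
    for i in range(1,k):
        if s[i,4]>60:
            P=W[l==i];T=P[P[:,2]>.06]; print(n,"blue",s[i],np.round(P.min(0),3),np.round(P.max(0),3), len(T)>5 and rect(T))
    g=on&(h>60)&(h<95)&(H[...,1]>90)&(z_<.02)
    k,l,s,_=cv2.connectedComponentsWithStats(g.astype(np.uint8))
    for i in range(1,k):
        if s[i,4]>500: print(n,"mat",rect(W[l==i]),np.median(W[l==i][:,2]))
    o=on&(h>5)&(h<18)&(H[...,1]>180)&(z_>.12)&(z_<.17)&(Y>0)
    k,l,s,_=cv2.connectedComponentsWithStats(o.astype(np.uint8))
    for i in range(1,k):
        if s[i,4]>30: P=W[l==i];print(n,"orange",s[i],rect(P),P[:,2].min(),P[:,2].max())
    dk=on&(abs(z_-.172)<.006)&(Y>.1)
    if n=="top":
        k,l,s,_=cv2.connectedComponentsWithStats(cv2.morphologyEx(dk.astype(np.uint8),cv2.MORPH_OPEN,np.ones((5,5))))
        i=1+s[1:,4].argmax();print("deck",rect(W[l==i]),np.median(W[l==i][:,2]))
    lo=on&(z_>.055)&(z_<.075)&(H[...,1]<60)&(Y<-.1)
    k,l,s,_=cv2.connectedComponentsWithStats(lo.astype(np.uint8))
    for i in range(1,k):
        if s[i,4]>60:print(n,"grey",rect(W[l==i]))
z=np.load("top0.npz")
a=cv2.resize(z['p'][190:300,370:480],None,fx=4,fy=4,interpolation=2)
b=cv2.resize(z['p'][190:270,155:265],None,fx=4,fy=4,interpolation=2)
q=np.load("scene0.npz")['p'];e=cv2.resize(q[170:270,190:330],None,fx=4,fy=4,interpolation=2);f=cv2.resize(q[280:400,370:510],None,fx=2.9,fy=2.9,interpolation=2)
C=np.zeros((800,1000,3),np.uint8)
for im,(y,x) in((a,(0,0)),(b,(450,0)),(e,(0,440)),(f,(420,440))):C[y:y+im.shape[0],x:x+im.shape[1]]=im[:800-y]
cv2.imwrite("pics/crop.png",cv2.resize(C,None,fx=.75,fy=.75,interpolation=cv2.INTER_AREA)[:,:,::-1])
E
```

```text
top blue [379 221  44  12 378] [ 0.546 -0.359  0.057] [ 0.571 -0.254  0.075] ((558.3901977539062, -306.307861328125), (105.065673828125, 21.161170959472656), 86.78131866455078)
top blue [435 227  34   9 219] [ 0.541 -0.474  0.039] [ 0.561 -0.393  0.054] False
top mat ((511.75238037109375, -87.26736450195312), (166.71551513671875, 158.1223907470703), 1.8196507692337036) 0.0017584605390972394
top mat ((283.4139709472656, -204.85743713378906), (117.03649139404297, 123.36475372314453), 80.91464233398438) 0.0011829070262176886
top orange [181 221   7  15  91] ((541.233154296875, 196.7201690673828), (32.30518341064453, 11.176095962524414), 2.315180540084839) 0.1309996909304882 0.1549812091897065
deck ((532.5147705078125, 355.50750732421875), (260.3811340332031, 231.48153686523438), 3.463362693786621) 0.17209223179789124
top grey ((822.4913940429688, -165.32699584960938), (127.4954605102539, 4.979220390319824), 88.72127532958984)
top grey ((494.9219055175781, -302.8902282714844), (108.92351531982422, 22.761333465576172), 87.18763732910156)
top grey ((431.30133056640625, -299.08941650390625)
[... 578 characters left out ...]
13243674920785096
scene orange [397 291  24  27 326] ((550.0462646484375, 75.96000671386719), (29.005693435668945, 42.05974197387695), 88.697998046875) 0.12803443909190787 0.15434372570876803
scene orange [463 334  26  25 364] ((544.553955078125, 202.43711853027344), (37.72258377075195, 29.97088050842285), 3.1250152587890625) 0.13078099805219695 0.16204853062765284
scene grey ((591.1848754882812, -645.4004516601562), (4.521046161651611, 59.991851806640625), 5.149781227111816)
scene grey ((433.28277587890625, -302.02099609375), (111.60682678222656, 25.82261085510254), 87.28997802734375)
scene grey ((498.071044921875, -306.2160949707031), (111.96533203125, 24.4061336517334), 85.80426025390625)
```

View pics/crop.png

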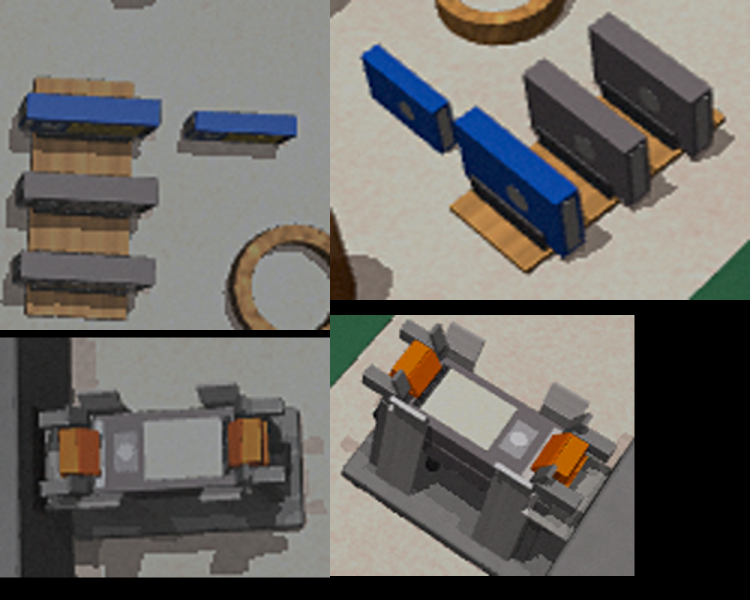

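```bash
cat > go.py <<'E'
import sys,numpy as np
from rig import sensors
o=sensors.get_obs();R=np.array(o['eef_rot']);x,y,z,az=map(float,sys.argv[1:5])
s=R.T@(np.array([x,y,z])-o['tcp_pos']);a=np.degrees(np.arctan2(R[1,2],R[0,2]))
t=-(az-a);t=(t+180)%360-180
print(round(o['time_s'],2),'pos',np.round(o['tcp_pos'],4),'az',round(a,2),'F',np.round(o['contact_force'],1),'w',round(o['grip_width'],4),'\nshift',np.round(s,4),'turn',round(t,2))
E
python3 go.py 0.560 -0.307 0.2 -3.2
```

```text
0.1 pos [ 0.2681 -0.5641  0.2556] az -64.58 F [-0.7 -0.3 -0. ] w 0.0854 
shift [ 0.0557  0.374  -0.1069] turn -61.38
```

```bash
python3 -m crank '[0.01,0.05,-0.01,-8,-0.18, 0.02,0.10,-0.02,-16,-0.18, 0.03,0.15,-0.03,-24,-0.18, 0.04,0.2,-0.04,-32,-0.18, 0.05,0.25,-0.05,-40,-0.18]' 30; python3 go.py 0.560 -0.307 0.2 -3.2
```

```text
time_s: 0.6
tcp_pos: [0.4661, -0.4163, 0.2076]
eef_rot: [[-0.0, 0.411, 0.912], [0.0, 0.912, -0.411], [-1.0, 0.0, -0.0]]
contact_force: [-0.1, -0.7, -0.3]
grip_width: 0.0505
0.6 pos [ 0.4661 -0.4163  0.2076] az -24.26 F [-0.1 -0.7 -0.3] w 0.0505 
shift [0.0076 0.1383 0.0407] turn -21.06
```

```bash
python3 -m crank '[0.005,0.05,0.02,-8,-0.18, 0.007,0.1,0.04,-16,-0.18, 0.008,0.138,0.04,-21,-0.18, 0.008,0.138,0.04,-21,-0.18, 0.008,0.138,0.04,-21,-0.18]'
python3 - <<'E'
from h import *
p,W=cloud("top");z_=W[...,2]
p2,d2=grab_frame("wrist");c=calibration("wrist");print({k:np.round(v,4).tolist() for k,v in c.items()})
cv2.imwrite("pics/w1.png",p2[:,:,::-1])
E
python3 go.py 0.560 -0.307 0.07 -3.2
```

```text
time_s: 1.1
tcp_pos: [0.5592, -0.3074, 0.1997]
eef_rot: [[-0.001, 0.06, 0.998], [0.001, 0.998, -0.06], [-1.0, 0.001, -0.001]]
contact_force: [-0.7, -1.0, 0.5]
grip_width: 0.0507
{'fx': 371.6483, 'fy': 371.6483, 'cx': 316.2269, 'cy': 242.9709, 'R': [[0.9979, -0.0647, -0.0], [-0.0619, -0.9546, 0.2914], [-0.0189, -0.2908, -0.9566]], 't': [-0.5753, -0.2831, 0.246]}
1.2 pos [ 0.5578 -0.3103  0.1999] az -3.7 F [ 0.2 -0.5  0.2] w 0.0503 
shift [0.1299 0.0035 0.0021] turn -0.5
```

View pics/w1.png

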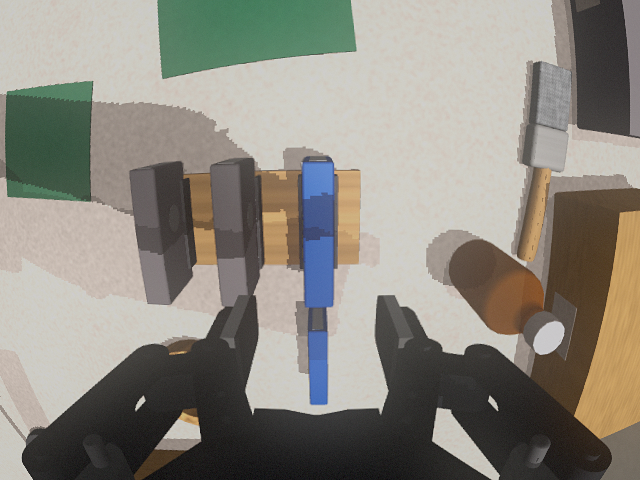

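```bash
python3 -m crank '[0.045,0.002,0.002,-0.5,-0.18, 0.09,0.003,0.002,-0.5,-0.18, 0.125,0.003,0.002,-0.5,-0.18, 0.138,0.003,0.002,-0.5,-0.18, 0.138,0.003,0.002,-0.5,-0.18]' 30; python3 go.py 0.560 -0.307 0.062 -3.2; python3 -m crank '[0,0,0,0,1,0,0,0,0,1,0,0,0,0,1,0,0,0,0,1,0,0,0,0,1]' 40;  python3 go.py 0.560 -0.307 0.062 -3.2
```

```text
time_s: 1.7
tcp_pos: [0.5591, -0.307, 0.0606]
eef_rot: [[-0.003, 0.056, 0.998], [0.001, 0.998, -0.056], [-1.0, 0.001, -0.003]]
contact_force: [0.7, 0.0, 0.8]
grip_width: 0.0502
1.7 pos [ 0.5591 -0.307   0.0606] az -3.2 F [0.7 0.  0.8] w 0.0502 
shift [-0.0014  0.      0.0009] turn -0.0
time_s: 2.2
tcp_pos: [0.5617, -0.3068, 0.0642]
eef_rot: [[0.002, 0.054, 0.999], [-0.002, 0.999, -0.054], [-1.0, -0.002, 0.002]]
contact_force: [-2.2, -1.1, 6.7]
grip_width: 0.0212
2.2 pos [ 0.5617 -0.3068  0.0642] az -3.1 F [-2.2 -1.1  6.7] w 0.0212 
shift [ 0.0022 -0.0002 -0.0017] turn 0.1
```

```bash
python3 -m crank '[-0.03,0,0,0,1,-0.08,0,0,0,1,-0.1,0.02,0,0,1,-0.1,0.06,-0.02,-4,1,-0.1,0.1,-0.04,-6.6,1]'; python3 go.py 0.470 -0.090 0.1 3.5
```

```text
time_s: 2.7
tcp_pos: [0.5269, -0.2034, 0.1641]
eef_rot: [[0.004, -0.063, 0.998], [-0.001, 0.998, 0.063], [-1.0, -0.002, 0.004]]
contact_force: [0.7, 0.4, -1.1]
grip_width: 0.021
2.7 pos [ 0.5269 -0.2034  0.1641] az 3.6 F [ 0.7  0.4 -1.1] w 0.021 
shift [ 0.0637  0.1169 -0.0499] turn 0.1
```

```bash
python3 -m crank '[0.01,0.04,-0.02,0,1,0.03,0.08,-0.04,0,1,0.05,0.117,-0.05,0,1,0.075,0.117,-0.05,0,1,0.09,0.117,-0.05,0,1]'; python3 go.py 0.470 -0.090 0.060 3.5; python3 -m crank '[0.006,0,0,0,1,0.012,0,0,0,1,0.015,0,0,0,1,0.015,0,0,0,1]';python3 go.py 0.470 -0.090 0.060 3.5
```

```text
time_s: 3.2
tcp_pos: [0.469, -0.0889, 0.072]
eef_rot: [[0.001, -0.064, 0.998], [-0.0, 0.998, 0.064], [-1.0, -0.0, 0.001]]
contact_force: [-0.1, -0.2, -1.1]
grip_width: 0.0214
3.2 pos [ 0.469  -0.0889  0.072 ] az 3.68 F [-0.1 -0.2 -1.1] w 0.0214 
shift [ 0.012  -0.0011  0.0009] turn 0.18
time_s: 3.6
tcp_pos: [0.4699, -0.0904, 0.0599]
eef_rot: [[0.002, -0.061, 0.998], [-0.001, 0.998, 0.061], [-1.0, -0.002, 0.002]]
contact_force: [-10.3, 1.5, 35.3]
grip_width: 0.0213
3.6 pos [ 0.4699 -0.0904  0.0599] az 3.51 F [-10.3   1.5  35.3] w 0.0213 
shift [-0.0001  0.0004  0.0001] turn 0.01
```

```bash
python3 -m crank '[-0.002,0,0,0,1,-0.002,0,0,0,1,-0.002,0,0,0,-0.18,-0.002,0,0,0,-0.18,-0.002,0,0,0,-0.18]'; python3 go.py 0.470 -0.090 0.076 3.5; python3 -m crank '[-0.01,0,0,0,-0.18,-0.02,0,0,0,-0.18,-0.02,0,0,0,-0.18]'; python3 go.py 0.50 -0.090 0.076 3.5
python3 - <<'E'
from h import *
p,d=grab_frame("wrist");cv2.imwrite("pics/w2.png",p[:,:,::-1])
E
```

```text
time_s: 4.1
tcp_pos: [0.4693, -0.0904, 0.0591]
eef_rot: [[-0.0, -0.061, 0.998], [0.0, 0.998, 0.061], [-1.0, 0.0, -0.0]]
contact_force: [-0.6, 0.7, -0.8]
grip_width: 0.0505
4.1 pos [ 0.4693 -0.0904  0.0591] az 3.51 F [-0.6  0.7 -0.8] w 0.0505 
shift [-0.0169  0.0003  0.0007] turn 0.01
time_s: 4.4
tcp_pos: [0.4703, -0.0904, 0.0808]
eef_rot: [[0.003, -0.061, 0.998], [-0.0, 0.998, 0.061], [-1.0, -0.001, 0.003]]
contact_force: [0.3, 0.2, 0.3]
grip_width: 0.0502
4.4 pos [ 0.4703 -0.0904  0.0808] az 3.52 F [0.3 0.2 0.3] w 0.0502 
shift [ 0.0049 -0.0015  0.0297] turn 0.02
```

View pics/w2.png

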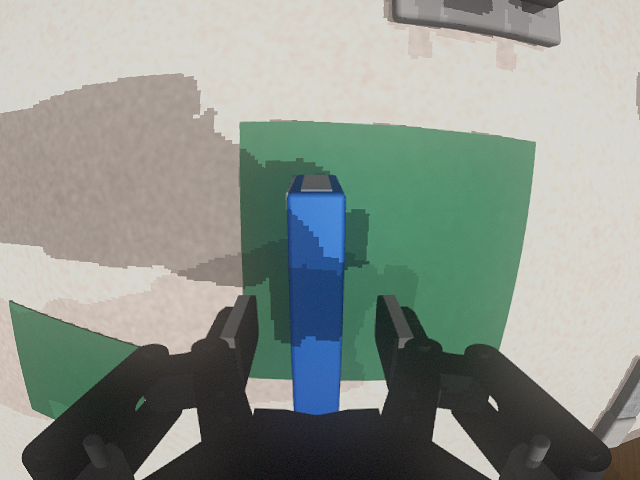

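It stands free between the fingers on the mat (316,290). Next I tip it over, away from the robot.

```bash
python3 -m crank '[0.006,0,0.008,0,-0.18,0.006,0,0.016,0,-0.18,0.006,0,0.022,0,-0.18,0.006,0,0.028,0,-0.18,0.006,0,0.034,0,-0.18]'; python3 -m crank '[0,0,0.005,0,-0.18,0,0,0.01,0,-0.18,0.005,0,0.018,0,-0.5,0.01,0,0.026,0,-0.8,0.01,0,0.032,0,-1]'; python3 -m crank '[0,0,0,0,-1,0,0,0,0,-1,-0.03,0,0,0,-1,-0.06,0,0,0,-1,-0.1,0,0,0,-1]'
python3 - <<'E'
from h import *
p,W=cloud("top");cv2.imwrite("pics/t2.png",p[:,:,::-1])
q,d=grab_frame("wrist");q=cv2.resize(q,(480,360))
r,S=cloud("scene")
cv2.imwrite("pics/w3.png",np.hstack([q,cv2.resize(r[200:380,260:420],(320,360))])[:,:,::-1])
for P,V in((p,W),(r,S)):
    H=hsv(P);m=(H[...,0]>105)&(H[...,0]<128)&(H[...,1]>130)&(V[...,1]>-.2)&(V[...,1]<.1)&(V[...,2]<.1)
    if m.sum()>9:print(m.sum(),rect(V[m]),np.percentile(V[m][:,2],[5,50,95]))
E
python3 go.py 0.512 -0.09 0.15 3.5
```

```text
time_s: 4.95
tcp_pos: [0.5038, -0.0881, 0.073]
eef_rot: [[-0.0, -0.062, 0.998], [0.0, 0.998, 0.062], [-1.0, 0.0, -0.0]]
contact_force: [0.6, -1.0, -0.5]
grip_width: 0.0502
time_s: 5.45
tcp_pos: [0.5355, -0.0862, 0.0623]
eef_rot: [[-0.001, -0.062, 0.998], [0.0, 0.998, 0.062], [-1.0, 0.0, -0.001]]
contact_force: [-0.1, -0.2, -0.5]
grip_width: 0.0854
time_s: 5.95
tcp_pos: [0.5337, -0.0862, 0.1633]
eef_rot: [[-0.003, -0.062, 0.998], [0.0, 0.998, 0.062], [-1.0, 0.0, -0.003]]
contact_force: [1.7, -0.3, 0.1]
grip_width: 0.0853
734 ((515.6152954101562, -90.35226440429688), (64.80027770996094, 108.27070617675781), 4.28967809677124) [0.00671946 0.02229329 0.02582989]
6.1 pos [ 0.5365 -0.0864  0.1658] az 3.51 F [0.4 1.2 0.2] w 0.085 
shift [ 0.0157 -0.0021 -0.0247] turn 0.01
```

View pics/w3.png

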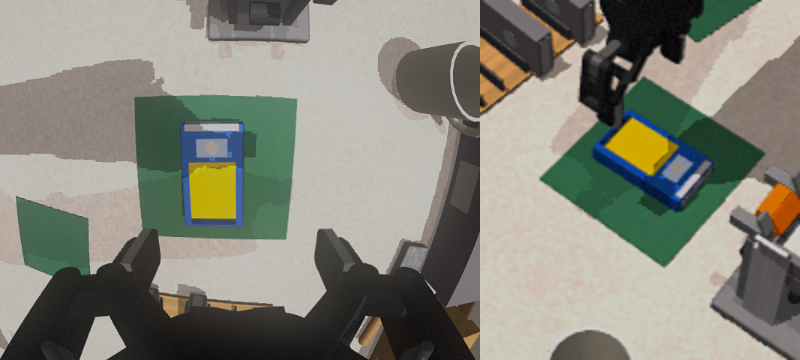

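It lies flat on the mat, label up, with the metal door end towards the deck (wrist crop, centre 212,172).

```bash
cat >> h.py <<'E'
def wrist():
    c=calibration("wrist");p,d=grab_frame("wrist");return p,d,c
def wproj(uv,c,z):
    a=(np.asarray(uv,float)-[c['cx'],c['cy']]);r=np.linalg.norm(a,axis=-1,keepdims=True);th=r/c['fx']
    ray=np.concatenate([a/np.maximum(r,1e-9)*np.sin(th),np.cos(th)],-1)@np.array(c['R'])
    o=-np.array(c['R']).T@c['t'];return o+ray*((z-o[2])/ray[...,2:])
E
python3 - <<'E'
from h import *
p,d,c=wrist();cv2.imwrite("pics/w4.png",p[:,:,::-1]);H=hsv(p);h=H[...,0]
m=(((h>105)&(h<128))|((h>24)&(h<34)))&(H[...,1]>120)
k,l,s,ce=cv2.connectedComponentsWithStats(cv2.morphologyEx(m.astype(np.uint8),cv2.MORPH_CLOSE,np.ones((15,15))))
i=1+s[1:,4].argmax();print(s[i]);v,u=np.where(l==i)
P=wproj(np.stack([u,v],-1),c,.024);r=rect(P);print(r)
E
python3 go.py 0.514 -0.089 0.10 3.5
```

```text
[ 240  164   87  140 9689]
((512.4605712890625, -88.2701187133789), (61.347415924072266, 106.61137390136719), 3.537609338760376)
6.15 pos [ 0.5353 -0.0865  0.1641] az 3.5 F [ 0.7 -0.4 -0.2] w 0.0857 
shift [ 0.0641 -0.0011 -0.0215] turn 0.0
```

```bash
python3 -m crank '[0.02,-0.001,-0.01,0,-1,0.05,-0.002,-0.023,0,-1,0.08,-0.002,-0.023,0,-1,0.11,-0.002,-0.023,0,-1,0.125,-0.002,-0.023,0,-1]'; python3 go.py 0.513 -0.0885 0.028 3.5; python3 -m crank '[0.01,0,0,0,-1,0.01,0,0,0,-1]'; python3 go.py 0.513 -0.0885 0.028 3.5
```

```text
time_s: 6.65
tcp_pos: [0.5095, -0.0896, 0.0347]
eef_rot: [[-0.005, -0.062, 0.998], [0.001, 0.998, 0.062], [-1.0, 0.001, -0.005]]
contact_force: [0.5, 0.6, -0.1]
grip_width: 0.0855
6.65 pos [ 0.5095 -0.0896  0.0347] az 3.53 F [ 0.5  0.6 -0.1] w 0.0855 
shift [0.0067 0.0009 0.0036] turn 0.03
time_s: 6.85
tcp_pos: [0.5108, -0.0895, 0.0265]
eef_rot: [[-0.004, -0.062, 0.998], [0.0, 0.998, 0.062], [-1.0, 0.001, -0.004]]
contact_force: [0.0, -0.1, 0.3]
grip_width: 0.0853
6.85 pos [ 0.5108 -0.0895  0.0265] az 3.54 F [ 0.  -0.1  0.3] w 0.0853 
shift [-0.0015  0.0009  0.0023] turn 0.04
```

```bash
python3 -m crank '[0,0.001,0.002,0,1,0,0.001,0.002,0,1,0,0.001,0.002,0,1,0,0.001,0.002,0,1,0,0.001,0.002,0,1]' 50; python3 go.py 0.5125 -0.0883 0.22 3.5; python3 -m crank '[-0.03,0,0,0,1,-0.08,0,0,0,1,-0.13,0,0,0,1,-0.18,0,0,0,1,-0.194,0,0,0,1]';python3 go.py 0.5465 0.140 0.22 3.5
```

```text
time_s: 7.35
tcp_pos: [0.5151, -0.0884, 0.0293]
eef_rot: [[0.002, -0.062, 0.998], [-0.0, 0.998, 0.062], [-1.0, -0.0, 0.002]]
contact_force: [-1.4, 2.0, 7.3]
grip_width: 0.0609
7.35 pos [ 0.5151 -0.0884  0.0293] az 3.53 F [-1.4  2.   7.3] w 0.0609 
shift [-0.1908  0.0002 -0.0022] turn 0.03
time_s: 7.85
tcp_pos: [0.5165, -0.0885, 0.2281]
eef_rot: [[0.009, -0.061, 0.998], [-0.001, 0.998, 0.061], [-1.0, -0.002, 0.008]]
contact_force: [0.1, -0.4, -1.0]
grip_width: 0.0606
7.85 pos [ 0.5165 -0.0885  0.2281] az 3.52 F [ 0.1 -0.4 -1. ] w 0.0606 
shift [0.0081 0.2262 0.0439] turn 0.02
```

```bash
python3 -m crank '[0,0.04,0.01,0,1,0,0.08,0.02,0,1,0,0.12,0.03,0,1,0,0.12,0.03,0,1]';python3 - <<'E'
from h import *
p,d,c=wrist();cv2.imwrite("pics/w5.png",p[:,:,::-1]);H=hsv(p);h=H[...,0]
m=((h>5)&(h<18)&(H[...,1]>180)).astype(np.uint8)
k,l,s,_=cv2.connectedComponentsWithStats(m)
for i in range(1,k):
    if s[i,4]>150:
        v,u=np.where(l==i);P=wproj(np.stack([u,v],-1),c,.140);print(s[i],rect(P),d[l==i].min())
m=((((h>105)&(h<128))|((h>24)&(h<34)))&(H[...,1]>120)).astype(np.uint8)
E
python3 go.py 0.5465 0.140 0.22 3.5
```

```text
time_s: 8.25
tcp_pos: [0.5371, 0.04, 0.2231]
eef_rot: [[0.002, -0.07, 0.998], [0.004, 0.998, 0.07], [-1.0, 0.004, 0.002]]
contact_force: [0.5, 0.0, -0.1]
grip_width: 0.0606
[315   0  62   9 441] ((541.5810546875, 189.21348571777344), (33.334312438964844, 5.017416000366211), 6.13812780380249) 0.0
8.3 pos [0.5368 0.0365 0.2227] az 3.84 F [-1.1 -0.4 -1.8] w 0.0605 
shift [0.0028 0.1026 0.0166] turn 0.34
```

View pics/w5.png

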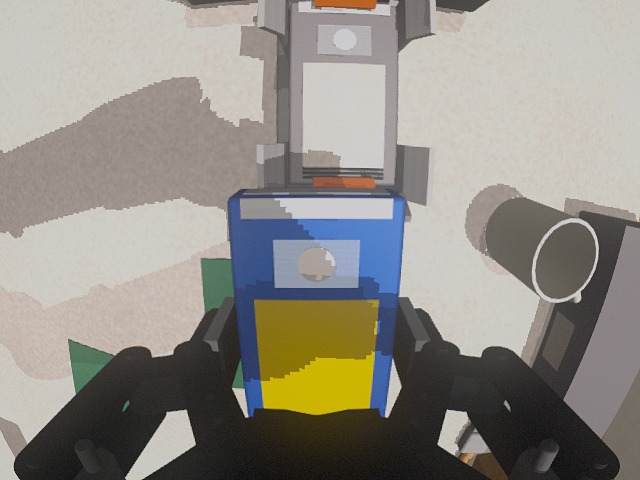

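The cartridge is held square (317,300). Ahead are the magazine's near catch (345,182), the pile's top label (344,120) and the deck catch (345,4). I'll compute the offsets from these.

Run:
```python
from h import *
c=calibration("wrist");p=cv2.imread("pics/w5.png")[:,:,::-1].copy();H=hsv(p);h=H[...,0]
m=((h>3)&(h<18)&(H[...,1]>170));m[230:]=0;m[:,:290]=0;m[:,400:]=0
k,l,s,_=cv2.connectedComponentsWithStats(m.astype(np.uint8));print(s[1:][s[1:,4]>40])
f=lambda u,v,z:np.round(wproj([[u,v]],c,z)[0]*1000,1)
print("near nose",f(344.5,177,.135),"deck nose",f(345.5,9,.130))
print("label far",f(344,63,.130),"near",f(344,182,.130))
b=(h>105)&(h<128)&(H[...,1]>120);b[300:]=0
v,u=np.where(b);print("blue u",[(r,np.where(b[r])[0][[0,-1]]) for r in(190,194,197,200,205,210,280)])
for z in(.219,):print("held corners",f(231,196,z),f(403,196,z),f(234,285,z),f(401,285,z))
a=cv2.resize(p[0:220,220:430],None,fx=2.7,fy=2.7,interpolation=2);cv2.imwrite("pics/c5.png",a[:,:,::-1])
```

```text
[[315   0  62   9 448]]
near nose [547.9  87.8 135. ] deck nose [542.1 185.4 130. ]
label far [543.3 152.4 130. ] near [548.3  84.3 130. ]Traceback (most recent call last):
  File "<stdin>", line 9, in <module>
IndexError: index 0 is out of bounds for axis 0 with size 0
```

Run:
```python
from h import *
c=calibration("wrist");p=cv2.imread("pics/w5.png")[:,:,::-1].copy();H=hsv(p);h=H[...,0]
f=lambda u,v,z:np.round(wproj([[u,v]],c,z)[0]*1000,1)
b=(h>105)&(h<128)&(H[...,1]>120);b[300:]=0
for r in range(186,286,6):
    q=np.where(b[r])[0]
    if len(q):print(r,q[0],q[-1],end='; ')
a=cv2.resize(p[110:230,210:430],None,fx=3.6,fy=3.6,interpolation=2)[:,:790];cv2.imwrite("pics/c5.png",a[:,:,::-1])
for z in(.219,):print("held corners",f(231,196,z),f(403,196,z),f(234,285,z),f(401,285,z))
```

```text
198 234 402; 204 229 404; 210 229 404; 216 231 403; 222 232 403; 228 231 403; 234 232 402; 240 230 402; 246 231 401; 252 232 401; 258 232 400; 264 233 400; 270 233 400; 276 233 399; 282 234 398; held corners [503.2  88.5 219. ] [561.   92.3 219. ] [504.3  56.  219. ] [564.7  60.  219. ]
```

View pics/c5.png

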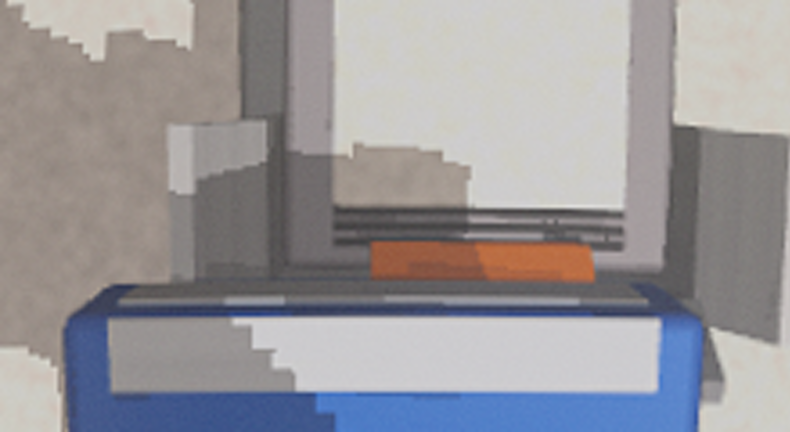

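```bash
python3 go.py 0.5463 0.1375 0.21 3.5; python3 -m crank '[0.002,0.04,0.01,0.3,1,0.005,0.08,0.016,0.3,1,0.01,0.1,0.016,0.3,1,0.01,0.1,0.016,0.3,1,0.01,0.1,0.016,0.3,1]'; python3 go.py 0.5463 0.1375 0.185 3.5
```

```text
8.3 pos [0.5368 0.0365 0.2227] az 3.84 F [-1.1 -0.4 -1.8] w 0.0605 
shift [0.0128 0.1001 0.0162] turn 0.34
time_s: 8.8
tcp_pos: [0.5466, 0.1325, 0.2121]
eef_rot: [[-0.0, -0.056, 0.998], [-0.001, 0.998, 0.056], [-1.0, -0.001, -0.0]]
contact_force: [0.1, -0.5, -0.1]
grip_width: 0.0608
8.8 pos [0.5466 0.1325 0.2121] az 3.2 F [ 0.1 -0.5 -0.1] w 0.0608 
shift [0.0271 0.005  0.    ] turn -0.3
```

```bash
python3 -m crank '[0.01,0.003,0,-0.3,1,0.01,0.003,0,-0.3,1,0.01,0.003,0,-0.3,1]'; for i in 1 2; do python3 -m crank '[0,0,0,0,1]' >/dev/null; python3 go.py 0.5463 0.1375 0.17 3.5; done
```

```text
time_s: 9.1
tcp_pos: [0.5463, 0.1357, 0.2018]
eef_rot: [[-0.001, -0.06, 0.998], [-0.001, 0.998, 0.06], [-1.0, -0.001, -0.001]]
contact_force: [-0.1, -0.1, -1.3]
grip_width: 0.0606
9.2 pos [0.5466 0.1362 0.2022] az 3.47 F [ 0.8 -0.2 -0.4] w 0.0608 
shift [ 0.0322  0.0013 -0.0002] turn -0.03
9.3 pos [0.5466 0.1365 0.2023] az 3.49 F [ 1.5  0.7 -0.3] w 0.0606 
shift [ 0.0323  0.001  -0.0002] turn -0.01
```

```bash
python3 -m crank '[0.01,0.001,0,0,1,0.02,0.001,0,0,1,0.03,0.001,0,0,1,0.032,0.001,0,0,1,0.032,0.001,0,0,1]'; python3 go.py 0.5463 0.1375 0.155 3.5;python3 - <<'E'
from h import *
p,d,c=wrist();r,_=grab_frame("scene");cv2.imwrite("pics/s6.png",np.hstack([cv2.resize(p,(480,360)),cv2.resize(r[280:400,370:475],(315,360))])[:,:,::-1])
E
```

```text
time_s: 9.8
tcp_pos: [0.5462, 0.1397, 0.1697]
eef_rot: [[0.0, -0.063, 0.998], [0.002, 0.998, 0.063], [-1.0, 0.002, 0.0]]
contact_force: [-1.7, 3.7, 4.4]
grip_width: 0.0608
9.8 pos [0.5462 0.1397 0.1697] az 3.62 F [-1.7  3.7  4.4] w 0.0608 
shift [ 0.0147 -0.0023 -0.    ] turn 0.12
```

View pics/s6.png

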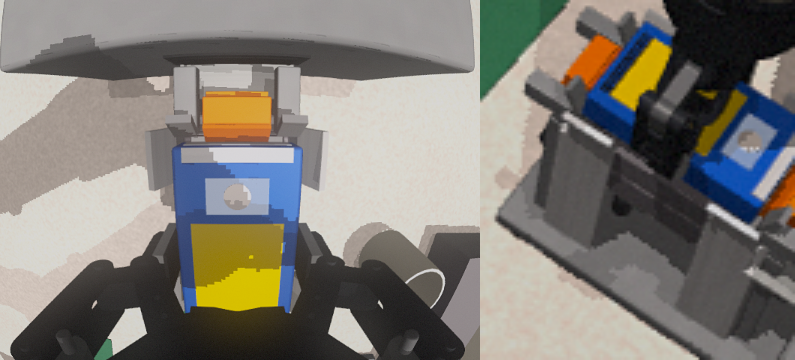

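The cartridge sits centred in the mouth: the deck catch is just ahead at (237,115) and both cheek pairs straddle it. It's touching the slopes with 4 N, and the near guide nudges it about +2 mm in y. I'll follow that and push down.

```bash
python3 -m crank '[0.003,0.002,0,0,1,0.006,0.002,0,0,1,0.01,0.002,0,0,1,0.014,0.002,0,0,1]' 70;python3 go.py 0.5463 0.139 0.135 3.5; python3 -m crank '[0.004,0,0,0,1,0.008,0,0,0,1,0.012,0,0,0,1,0.016,0,0,0,1]';python3 go.py 0.5463 0.139 0.130 3.5
```

```text
time_s: 10.3
tcp_pos: [0.5472, 0.14, 0.1564]
eef_rot: [[0.002, -0.061, 0.998], [0.0, 0.998, 0.061], [-1.0, 0.0, 0.002]]
contact_force: [0.9, -0.1, 7.1]
grip_width: 0.0605
10.3 pos [0.5472 0.14   0.1564] az 3.51 F [ 0.9 -0.1  7.1] w 0.0605 
shift [ 0.0214 -0.001  -0.001 ] turn 0.01
time_s: 10.7
tcp_pos: [0.5472, 0.14, 0.1404]
eef_rot: [[0.002, -0.061, 0.998], [0.0, 0.998, 0.061], [-1.0, 0.0, 0.002]]
contact_force: [0.0, -0.3, 8.3]
grip_width: 0.06
10.7 pos [0.5472 0.14   0.1404] az 3.5 F [ 0.  -0.3  8.3] w 0.06 
shift [ 0.0104 -0.001  -0.001 ] turn 0.0
```

```bash
python3 -m crank '[0.003,0,0,0,1,0.006,0,0,0,1,0.009,0,0,0,1,0.012,0,0,0,1,0.014,0,0,0,1]';python3 - <<'E'
from h import *
p,d,c=wrist();r,_=grab_frame("scene");cv2.imwrite("pics/s7.png",np.hstack([cv2.resize(p,(480,360)),cv2.resize(r[280:400,370:475],(315,360))])[:,:,::-1])
E
python3 go.py 0.5463 0.139 0.130 3.5
```

```text
time_s: 11.2
tcp_pos: [0.5472, 0.14, 0.1264]
eef_rot: [[0.002, -0.061, 0.998], [0.0, 0.998, 0.061], [-1.0, 0.0, 0.002]]
contact_force: [0.7, 0.4, 8.9]
grip_width: 0.0601
11.3 pos [0.5472 0.14   0.1263] az 3.5 F [ 0.9 -0.2  8.2] w 0.0602 
shift [-0.0037 -0.001  -0.001 ] turn -0.0
```

View pics/s7.png

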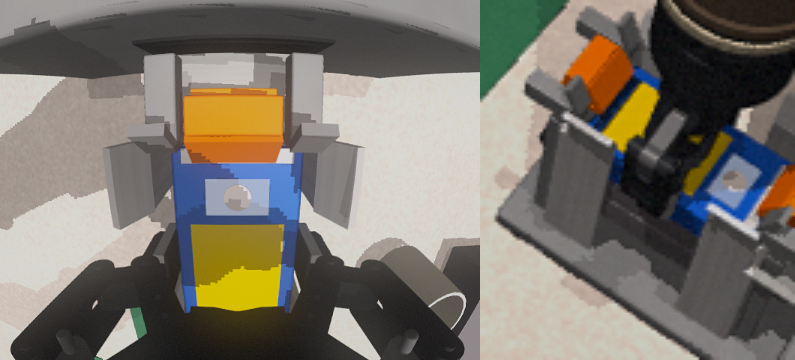

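Both catches are over the cartridge: the deck catch covers the metal strip at (235,155), and the near one covers the free end. I'll ease up, release and retreat.

```bash
python3 -m crank '[-0.002,0,0,0,1,-0.004,0,0,0,1,-0.004,0,0,0,-0.6,-0.004,0,0,0,-1,-0.004,0,0,0,-1]';python3 -m crank '[-0.01,0,0,0,-1,-0.03,0,0,0,-1,-0.06,0,0,0,-1,-0.1,0,0,0,-1,-0.14,0,0,0,-1]'; python3 -m crank '[-0.02,-0.05,0,0,-1,-0.02,-0.1,0,0,-1,-0.02,-0.15,-0.04,0,-1,-0.02,-0.2,-0.08,0,-1,-0.02,-0.25,-0.12,0,-1]';python3 -m crank '[0,0,0,0,-1,0,0,0,0,-1,0,0,0,0,-1]'
python3 - <<'E'
from h import *
p,W=cloud("top");r,S=cloud("scene")
cv2.imwrite("pics/s8.png",np.hstack([cv2.resize(p[190:270,155:265],(440,320)),cv2.resize(r[280:400,370:490],(320,320))])[:,:,::-1])
for P,V in((p,W),(r,S)):
    H=hsv(P);m=(H[...,0]>105)&(H[...,0]<128)&(H[...,1]>130)&(V[...,1]>.05)&(V[...,1]<.25)
    y=(H[...,0]>24)&(H[...,0]<34)&(H[...,1]>120)&(V[...,1]>.05)&(V[...,1]<.25)&(V[...,0]<.65)
    print(m.sum(),rect(V[m]),"label z",np.nanmedian(V[y][:,2]) if y.any() else 0)
E
```

```text
time_s: 11.8
tcp_pos: [0.5459, 0.1395, 0.1295]
eef_rot: [[-0.001, -0.061, 0.998], [-0.001, 0.998, 0.061], [-1.0, -0.001, -0.001]]
contact_force: [-0.6, 0.1, 0.5]
grip_width: 0.0854
time_s: 12.3
tcp_pos: [0.5457, 0.1398, 0.2719]
eef_rot: [[-0.001, -0.062, 0.998], [-0.0, 0.998, 0.062], [-1.0, -0.0, -0.001]]
contact_force: [0.8, 0.8, -0.5]
grip_width: 0.0852
time_s: 12.8
tcp_pos: [0.4663, -0.0817, 0.2906]
eef_rot: [[0.0, -0.061, 0.998], [-0.0, 0.998, 0.061], [-1.0, -0.0, 0.0]]
contact_force: [1.1, -0.7, 1.2]
grip_width: 0.0853
time_s: 13.1
tcp_pos: [0.4682, -0.0791, 0.2907]
eef_rot: [[0.001, -0.063, 0.998], [0.0, 0.998, 0.063], [-1.0, 0.0, 0.001]]
contact_force: [1.0, 1.2, 0.7]
grip_width: 0.0852
428 ((546.6431884765625, 139.59234619140625), (61.39289474487305, 106.05909729003906), 3.6306660175323486) label z 0.13038058538820085
900 ((282.6649475097656, 119.0609130859375), (598.20556640625, 109.59044647216797), 3.609330177307129) label z 0.12959158698379206
```

View pics/s8.png

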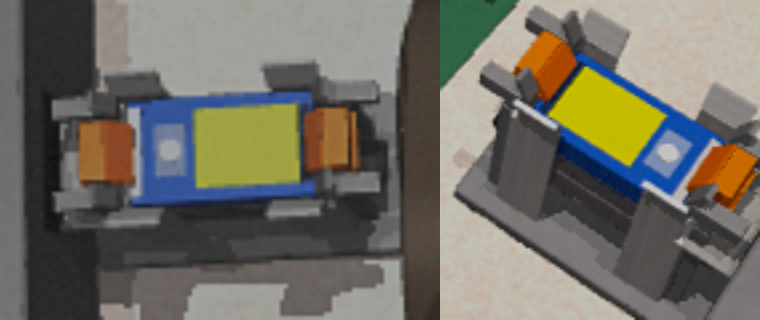

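The label lies at 130 mm height, both catches are shut over the cartridge, and the door end is towards the deck. I'm handing in.

```bash
python3 -c "from rig import hand_in; print(hand_in())"
```

```text
the job is handed in; nothing more can be done
None
```

The blue cartridge is loaded on top of the pile in the magazine, label up and metal door end towards the deck, with both orange catches shut over it. I handed the job in at about 13 s on the robot's clock, and the hand-in gave no verdict.

- **What I did:** I took the cartridge from the rack and stood it on the large green mat. I let go, tipped it over with a finger so it lay label up, and released it there. Then I gripped it flat by its long edges, set it in the mouth and pushed it down with about 9 N.
- **Last checks:** From both fixed cameras the label lies at 130 mm height (130.4 and 129.6 mm). The top camera puts the cartridge centre at (546.6, 139.6) mm, within about 2 mm of my estimates of the magazine centre. The robot was clear of everything.
- **Disagreements:**
  - My camera estimates of the magazine differed by 2 to 4 mm along its length. The end guides centred the cartridge on the way in.
  - The final scene-camera outline of the blue cartridge was useless because it took in other pixels, so I relied on the top view and the pictures.
- **Forces:** The highest reading was about 35 N at the wrist, when I set the cartridge on the mat.
- **Not checked:** I did not measure the other objects again at the end. I saw no contact with them in the pictures or force readings I looked at.

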